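Hold a gel cassette against the casting stand's backstop

ROBOT

A 6-joint arm with a two-finger parallel gripper is mounted at the origin on the work surface. World frame = base frame: x ahead of the robot, y to its left, z up, the work surface at z = 0. Lengths are in mm, angles in rad, forces in N, time in s.
With the tool pointing down it reaches from about 350 to 975 mm from the base axis. Payload 7.1 kg.
Tool frame: the origin (TCP) lies midway between the tips of the shut fingers; the grasp point (between the pads) lies 19 mm behind it; z points along the fingers, y is the line along which they close (so a half turn about z gives the same grasp; the last joint's range is limited). The gripper opens to 88 mm and grips with 3 to 60 N. Pads are 20 mm wide; open, the fingers measure 115 mm over their backs; the gripper's body (75 mm by 178 mm) begins 61 mm behind the grasp point.
Start: joints at [-1.15, 0.423, 1.63, -0, 1.089, -0.019], TCP at [266.114, -565.498, 222.675] pointing down, gripper open.
Joint ranges: [-3, 3], [-0.9, 2.11], [0.09, 2.58], [-1.31, 4.45], [0.11, 2.69], [-2.54, 2.54]. Speed limits (rad/s): [2.39, 2.39, 3.01, 3.14, 3.14, 3.14].

INTERFACE

Orientations are given as a unit quaternion [w, x, y, z].
In Python, from workcell import state, snapshot, camera_model, job_done gives the robot as it stands.
- The arm moves only by the tool play_rows, never from a script. Its argument "series" is one flat list of numbers, 5 for each row, row after row: the finger opening in m, from 0 to 0.0878, then the shift along the tool's x, y, z in m, then the turn about the tool's z in rad. In form: [jaw, dx, dy, dz, spin, jaw, dx, dy, dz, spin, ...]. A call has 1 to 8 rows; each row is the pose to reach, as a shift and turn from the pose commanded when the call began, along the tool's axes at that moment; what a row does not reach only later rows make up. A row lasts 1/8 s, in which the tool goes at most 62.5 mm and 10.7 degrees, less where a joint would pass 70% of its speed; a pose out of reach is approached as far as the arm can. A call with a gripper value outside its range is refused whole. The fingers move at their own pace and stop on an object; the grip force is fixed at half the most. Time passes only in rows, so rows that repeat a pose let the fingers close. It gives the time, the measured TCP pose, the force, the opening and the grip force at its end, in the units of the state.
- state(): the state, without advancing time (a new reading comes with each control period).
- snapshot(name): name is "side" or "top"; returns (picture, depth): 400x640x3 uint8, red, green, blue; 400x640 float32, mm along the optical axis (not along the pixel's ray), 0 where there is no reading.
- camera_model(name): a dict with "mtx" (3x3 intrinsics, pixels), "R" (3x3) and "t" (3): a world point X has camera coordinates R X + t. Camera axes: x right, y down, z forward; pixel columns grow to the right and rows downward; lengths in mm; the calibration is good to about 2 mm. A picture is of the moment at which its call begins. camera_model takes no time and is no camera call.
- job_done(): hands the job in; it is judged then, once.
The state is a dict: "time": time; "joints": joint angles; "qd": joint speeds; "effort": joint torques, N m; "ee_pos": TCP position; "tool_rot": TCP orientation; "ft_force": force on the tool from outside, world axes, zero at the start; "ft_torque": the same for the moment, N m; "gripper_width": finger opening in mm; "grasp_force": force on a finger pad.
Only numpy, scipy, OpenCV 4.12 (cv2) and the standard library are available. Lean on these libraries where they do the work, as an engineer would, in place of code of your own. Each camera call takes 0.05 s, during which the arm holds its last target. There are 200 camera calls.

TASK

Take the tall gel cassette out of the drying rack, stand it upright on the base of the casting stand between the two side guides, and push it flat against the sprung backstop with a steady 10 newtons or so (6 to 14), never bottoming the spring, so that a colleague can tighten the side screws. Finish while still holding it pressed like that: do not let go. Leave the two short cassettes and the small jar between rack and stand where they are.

Things in the scene. Friction and masses are not known exactly. Their poses are not given: they have to be found in the camera images.
- cassette: the tall gel cassette: clear panes in a grey plastic frame, an upright slab 12 mm thick (its x), 100 wide (y), 120 tall (z), 0.2 to 0.4 kg. Origin at the centre of its underside; both faces alike. Starts upright in one of the rack's three slots; its top 60 mm is free there to be gripped from above across the 12 mm
- short_a: a short gel cassette, the same but 70 mm tall; stands in another slot of the rack. Origin at the centre of its underside
- short_b: the second short gel cassette, 70 mm tall, in the remaining slot. Origin at the centre of its underside
- rack: white drying rack, fixed, 170 mm (x) by 130 (y), 50 high. Origin at the centre of its underside; floor 8 mm thick. Three slots at x = -55, 0, +55 mm, each 16 mm wide along x and open upward, hold the cassettes by their two ends up to z = 50 mm: lift straight up by more than 42 mm to clear
- stand: casting stand, fixed. Origin on the bench; grey base x -110 to +80 mm, y +-85, top 15 mm up. White side guides x -70 to +40, inner faces at y = +-56, tops at z 50; screw knobs out to y = +-98. Cassettes are set in at the open -x side (robot's side) and pushed towards +x, which points away from the robot within 0.3 rad. Fixed white wall behind the backstop, x 60 to 74, top at z 70
- stop: the backstop: black upright plate 90 mm wide, 12 thick, z 19 to 75 mm over the bench, sliding on springs along the stand's x. Origin on its -x face, on the centre line, 15 mm over the bench; axes as the stand's. At rest its face is at x = +20 mm of the stand; it gives 25 mm to its end stop, 0.8 N per mm, no preload: 10 N is 12.5 mm of give, 6 to 14 N are 7.5 to 17.5 mm
- reagent: small amber glass jar with a paper label and a white cap, 42 mm across and 75 mm high, standing on the bench between the stand and the rack. Origin at the centre of its underside
There are look-alikes about, which are no part of the job. Leave any green or orange look-alike of the cassette alone.

How it is judged:
By the outcome, as a careful person would: the job done as asked, in the order asked, and still so for the second after the job is handed in, while the arm keeps its last pose, push and grip.
It also fails if it takes over 48 s, if anything falls off the work surface, if the arm or the gripper's body presses on something with over 40 N, if the wrist force passes 120 N, or if a joint passes its speed limit or range.

## Working session

There is one attempt and no reset: what is moved stays moved. The work goes in short steps, Python scripts to look and compute and a tool call to move; the robot and the scene stay as the last step left them, time stands still between calls to the robot, and variables do not carry over. Pictures are saved under pics/ and viewed, at most 10 in all, crops included, and the job is handed in when it is done.

Besides the shell and the picture viewer there is one more tool, called after "Call:" as name(argument=value, ...) on one line, values as JSON. play_rows: Moves the arm, as the interface text tells. Its arguments: {"type":"object","properties":{"series":{"type":"array","items":{"type":"number"}}},"required":["series"]}

```bash
mkdir -p pics; ls
python3 - <<'E'
from workcell import *
import cv2,numpy as np
for n in("top","side"):
    p,d=snapshot(n); cv2.imwrite(f"pics/{n}0.png",p[:,:,::-1]); np.savez(f"{n}0.npz",p=p,d=d)
    m=camera_model(n); R=np.array(m["R"]);print(n,np.round(m["mtx"],1).tolist(),np.round(R,3).tolist(),np.round(-R.T@np.array(m["t"])))
print(state())
E
```

```text
pics
top [[384.8, 0.0, 315.2], [0.0, 384.8, 197.0], [0.0, 0.0, 1.0]] [[-0.01, -1.0, -0.021], [-0.986, 0.014, -0.164], [0.164, 0.019, -0.986]] [340. -84. 876.]
side [[483.9, 0.0, 322.7], [0.0, 483.9, 203.4], [0.0, 0.0, 1.0]] [[-0.937, -0.348, 0.002], [-0.186, 0.498, -0.847], [0.294, -0.794, -0.532]] [ 70. 978. 733.]
{'time': 0.1, 'joints': array([-1.15003385e+00,  4.23762903e-01,  1.63061978e+00, -3.73459038e-05,
        1.08862155e+00, -1.90062052e-02]), 'qd': array([-1.10925915e-03,  7.21513017e-04,  9.08384748e-05, -1.25781472e-03,
        1.41805174e-05, -4.13033723e-04]), 'effort': array([ 6.17489568e-04, -5.45617282e+01, -2.74328309e+01,  6.47186721e-02,
        1.88821717e-02, -4.51055939e-05]), 'ee_pos': array([ 265.8806202 , -565.05439855,  221.97795377]), 'tool_rot': array([-6.88296173e-04,  9.75920549e-01,  2.18125156e-01, -1.57031186e-04]), 'ft_force': array([ 0.13065943,  1.14674119, -1.14782884]), 'ft_torque': array([-0.00508078,  0.00120269, -0.03890241]), 'grasp_force': 0.0, 'gripper_width': 87.90881384733632}
```

View pics/top0.png

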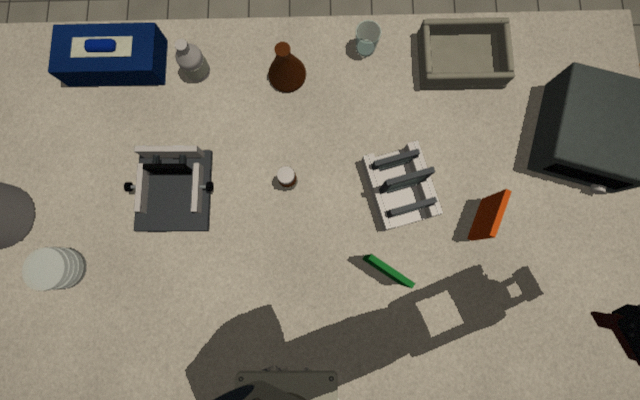

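View pics/side0.png

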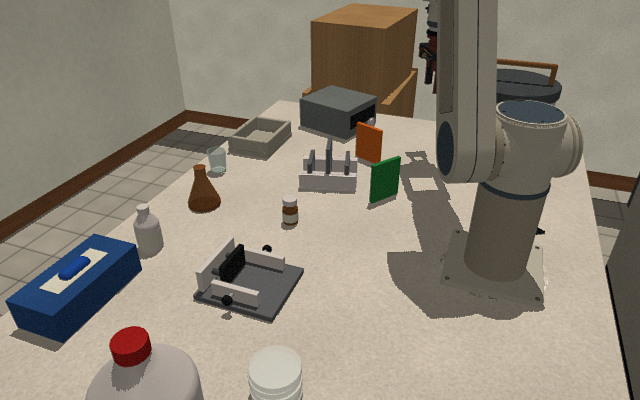

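The top view shows the rack at about (402,186) with the tall cassette apparently in the middle slot, the jar at (286,177) and the stand at (172,190). The side view shows the tall one in the middle of the rack at (329,160). I'll measure them with depth.

```bash
cat > h.py <<'E'
import numpy as np,cv2
from workcell import *
def cloud(n,d):
    m=camera_model(n);K=np.array(m["mtx"]);R=np.array(m["R"]);t=np.array(m["t"])
    v,u=np.mgrid[:d.shape[0],:d.shape[1]]
    c=np.stack([(u-K[0,2])/K[0,0]*d,(v-K[1,2])/K[1,1]*d,d],-1)
    return (c-t)@R
def rect(P):
    (c,s,a)=cv2.minAreaRect(P[:,:2].astype(np.float32)); return np.round(c,1),np.round(s,1),round(a,2)
def proj(n,X):
    m=camera_model(n);c=np.array(m["R"])@X+np.array(m["t"]);p=np.array(m["mtx"])@c;return p[:2]/p[2]
E
python3 - <<'E'
from h import *
for n in("top","side"):
    z=np.load(n+"0.npz");p=z["p"].astype(int);W=cloud(n,z["d"]);Z=W[...,2];ok=z["d"]>0
    print(n,"bench z",np.median(Z[ok&(abs(Z)<15)]))
    reg=lambda x0,x1,y0,y1:ok&(W[...,0]>x0)&(W[...,0]<x1)&(W[...,1]>y0)&(W[...,1]<y1)
    rk=reg(270,500,-420,-150); st=reg(250,520,130,420); jr=reg(300,450,-80,60)
    for nm,mk in(("rack>20",rk&(Z>20)),("rack white",rk&(Z>40)&(Z<56)&(p.min(2)>150)),("tall",rk&(Z>100)&(Z<150)),("short",rk&(Z>66)&(Z<90)),("jar",jr&(Z>20)),("jartop",jr&(Z>68)),
       ("stand",st&(Z>8)&(Z<25)),("guides",st&(Z>42)&(Z<56)),("wall",st&(Z>65)&(Z<80)&(p.min(2)>110)),("stop",st&(Z>25)&(Z<85)&(p.max(2)<60))):
        k,lab=cv2.connectedComponents(mk.astype(np.uint8),connectivity=8)
        for i in range(1,k):
            P=W[lab==i]
            if len(P)>15: print(nm,len(P),*rect(P),"z",np.round(np.percentile(P[:,2],[5,50,95])))
a=cv2.imread("pics/top0.png")
cv2.imwrite("pics/crop.png",np.hstack([cv2.resize(a[130:250,110:230],(390,390),interpolation=2),cv2.resize(a[130:250,340:460],(390,390),interpolation=2)]))
E
```

```text
top bench z -1.1657834550728432
rack>20 1481 [ 469.5 -267.6] [ 95.  128.9] 15.38 z [ 29.  49. 125.]
rack>20 351 [ 400.9 -417.7] [12.  33.7] 68.13 z [ 28.  85. 120.]
rack>20 488 [ 321.6 -214.2] [99.9 12.1] 55.32 z [ 33. 118. 121.]
rack white 249 [ 470.3 -321.4] [66.7 24.7] 15.95 z [47. 49. 51.]
rack white 321 [ 448.  -220.9] [77.6 24.8] 14.91 z [47. 49. 52.]
tall 121 [ 497.8 -231.8] [11.4 44.5] 12.32 z [102. 126. 129.]
tall 119 [ 401.  -417.8] [11.8 33.3] 68.13 z [103. 117. 121.]
tall 354 [ 321.6 -214.2] [99.7 12.1] 55.31 z [114. 119. 121.]
short 40 [ 493.7 -231.3] [11.  43.8] 1.52 z [68. 78. 87.]
short 292 [ 453.5 -273.2] [ 12.1 100.2] 15.47 z [74. 77. 79.]
short 74 [ 400.6 -413.2] [10.3 33.4] 85.51 z [68. 79. 89.]
short 40 [ 314.4 -215.8] [87.2  1.1] 54.68 z [67. 77. 88.]
stand 2889 [465.9 260.4] [171.  106.6] 89.27 z [11. 13. 17.]
guides 220 [486.2 323.3] [15.7 67.1] 89.79 z [44. 48. 50.]
guides 216 [485.8 197.7] [15.3 68.6] 88.54 z [44. 48. 50.]
guides 32 [509.4 168.9] [18.2 11.5] 2.54 z [42. 44. 48.]
guides 37 [511.6 351.4] [13.4 14.3] 89.83 z [42. 44. 47.]
stop 61 [508.7 168.4] 
[... 642 characters left out ...]
[ 323.  -212.3] [103.1  18.8] 55.03 z [102. 113. 120.]
short 67 [ 402.6 -414.7] [15.8 38.4] 62.9 z [68. 77. 89.]
short 77 [ 454.5 -269.8] [ 11.8 102.4] 15.37 z [68. 76. 79.]
short 28 [ 493.7 -207.9] [ 9.  10.6] 19.3 z [69. 79. 88.]
short 216 [ 322.8 -213.3] [105.6  18.2] 56.82 z [67. 78. 89.]
stand 2251 [465.6 263.7] [172.1 108.6] 89.77 z [11. 14. 20.]
guides 20 [508.1 172.7] [13.2 15. ] 52.09 z [43. 44. 46.]
guides 167 [484.8 201.2] [18.3 68.1] 88.57 z [43. 48. 50.]
guides 207 [486.2 326.5] [16.4 67.2] 88.83 z [43. 48. 50.]
guides 32 [509.2 356.3] [14.6 16.2] 81.18 z [43. 44. 46.]
stop 41 [506.5 171.6] [14.2 20.6] 87.26 z [37. 41. 46.]
stop 94 [508.5 355.4] [23.2 19.7] 51.26 z [28. 39. 45.]
```

View pics/crop.png

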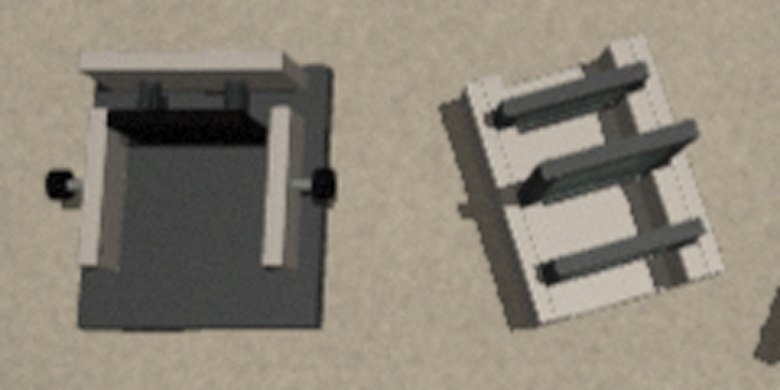

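The crop shows the tall cassette in the middle slot (right panel, centre around (610,165)) with shorts on either side, and an empty stand with the black stop at (190,125). My regions were cut too small, so I'll remeasure with wider bounds.

Run:
```python
from h import *
for n in("top","side"):
    z=np.load(n+"0.npz");p=z["p"].astype(int);W=cloud(n,z["d"]);Z=W[...,2];ok=z["d"]>0
    reg=lambda x0,x1,y0,y1:ok&(W[...,0]>x0)&(W[...,0]<x1)&(W[...,1]>y0)&(W[...,1]<y1)
    rk=reg(400,640,-360,-150); st=reg(350,680,120,400); jr=reg(400,620,-100,100)
    for nm,mk in(("tall top",rk&(Z>121)&(Z<135)),("short",rk&(Z>73)&(Z<82)),("rack",rk&(Z>40)&(Z<54)),("jartop",jr&(Z>68)&(Z<80)),
       ("stand",st&(Z>8)&(Z<22)),("guides",st&(Z>45)&(Z<54)&(p.min(2)>90)),("wall",st&(Z>62)&(Z<78)&(p.min(2)>90)),("stop",st&(Z>25)&(Z<85)&(p.max(2)<60))):
        k,lab=cv2.connectedComponents(mk.astype(np.uint8),connectivity=8)
        for i in range(1,k):
            P=W[lab==i]
            if len(P)>15: print(n,nm,len(P),*rect(P),"z",np.round(np.percentile(P[:,2],[5,50,95])))
```

```text
top tall top 318 [ 506.3 -258.1] [12.6 99.6] 15.45 z [124. 127. 129.]
top short 272 [ 558.7 -243.2] [ 13.  100.4] 15.23 z [74. 77. 79.]
top short 280 [ 453.5 -273.2] [ 12.1 100.2] 15.47 z [75. 77. 79.]
top rack 1145 [ 505.5 -257.4] [170.4 128.5] 15.0 z [43. 49. 51.]
top rack 397 [ 475.7 -314.5] [83.1 41. ] 20.61 z [44. 49. 51.]
top jartop 243 [524.6  -5. ] [36.9 36.1] 87.14 z [71. 73. 75.]
top stand 408 [558.1 203.8] [80.2 59.5] 2.25 z [10. 13. 18.]
top stand 90 [580.1 328.7] [34.8 17.1] 88.24 z [11. 13. 16.]
top stand 117 [576.9 272.5] [46.7 12.6] 89.82 z [11. 13. 17.]
top stand 3320 [481.4 260.2] [171.  137.6] 89.27 z [11. 13. 16.]
top guides 292 [506.8 323.3] [ 15.2 108.4] 88.87 z [46. 48. 50.]
top guides 298 [507.  197.7] [ 15.  108.4] 89.24 z [46. 48. 51.]
top wall 438 [588.6 260. ] [140.1  14.4] 89.21 z [64. 68. 70.]
top stop 565 [562.1 266.2] [103.   41.2] 89.91 z [32. 62. 75.]
top stop 61 [508.7 168.4] [20.2 12.6] 1.39 z [35. 42. 46.]
top stop 56 [509.6 351.3] [13.3 17.8] 82.05 z [34. 42. 46.]
side tall top 68 [ 507.8 -256.3] [ 11.9 103.8] 15.98 z [123. 126. 128.]
side short 
[... 367 characters left out ...]

side rack 374 [ 492.4 -204.8] [169.3  34.2] 13.61 z [42. 48. 52.]
side jartop 109 [524.7  -0.6] [38.  34.8] 34.19 z [69. 73. 75.]
side stand 2821 [506.7 263.4] [172.1 190.8] 89.7 z [11. 14. 18.]
side stand 25 [581.7 280.7] [12.4 15.8] 27.62 z [12. 15. 22.]
side guides 191 [502.8 200. ] [ 16.9 104.2] 88.57 z [46. 48. 50.]
side guides 18 [588.5 331.6] [11.1  3.5] 13.6 z [46. 49. 52.]
side guides 268 [508.8 326.2] [ 16.9 110.7] 89.46 z [46. 48. 51.]
side wall 287 [589.  263.3] [140.5  17.1] 89.75 z [65. 68. 71.]
side stop 609 [559.9 259.2] [ 39.7 103.4] 0.14 z [30. 56. 74.]
side stop 41 [506.5 171.6] [14.2 20.6] 87.26 z [37. 41. 46.]
side stop 94 [508.5 355.4] [23.2 19.7] 51.26 z [28. 39. 45.]
```

```bash
cat >> h.py <<'E'
from scipy.spatial.transform import Rotation as Ro
def to(x,y,z,yaw):
    s=state();q=s["tool_rot"];R=Ro.from_quat([q[1],q[2],q[3],q[0]]).as_matrix()
    d=R.T@(np.array([x,y,z])-s["ee_pos"])/1000
    cy=np.arctan2(R[1,0],R[0,0]);sp=-((yaw-cy+np.pi)%(2*np.pi)-np.pi)
    print("t",round(s["time"],2),"pos",s["ee_pos"].round(1),"yaw",round(cy,3),"tilt",(R[:2,2]).round(3),"w",round(s["gripper_width"],1),"gf",round(s["grasp_force"],1),"f",s["ft_force"].round(1))
    print("shift",d.round(4),"spin",round(sp,3))
E
python3 -c "
from h import *
to(506.7,-257.5,225,1.839)"
```

```text
t 0.1 pos [ 265.9 -565.1  222. ] yaw 0.44 tilt [-0.001  0.001] w 87.9 gf 0.0 f [ 0.1  1.1 -1.1]
shift [ 0.3488 -0.1758 -0.0028] spin -1.399
```

Call:
play_rows(series=[0.045,0.0436,-0.022,0,-0.175,0.045,0.0872,-0.044,0,-0.35,0.045,0.1308,-0.066,0,-0.525,0.045,0.1744,-0.088,0,-0.7,0.045,0.218,-0.11,-0.001,-0.875,0.045,0.2616,-0.132,-0.002,-1.05,0.045,0.3052,-0.154,-0.003,-1.225,0.045,0.3488,-0.1758,-0.003,-1.399])

```text
time: 1.1
ee_pos: [507.6, -256.5, 225.5]
tool_rot: [-0.0, 0.604, 0.797, -0.0]
ft_force: [-0.2, -0.6, -0.0]
gripper_width: 45.2
grasp_force: 0.0
```

Call:
play_rows(series=[0.045,0,0,0,0,0.045,0,0,0,0])

```text
time: 1.35
ee_pos: [506.5, -257.9, 225.3]
tool_rot: [-0.0, 0.607, 0.795, -0.0]
ft_force: [-0.7, 0.3, -0.4]
gripper_width: 45.1
grasp_force: 0.0
```

```bash
python3 -c "
from h import *
to(506.7,-257.5,75,1.839)"
```

```text
t 1.35 pos [ 506.5 -257.9  225.3] yaw 1.838 tilt [-0.001  0.   ] w 45.1 gf 0.0 f [-0.7  0.3 -0.4]
shift [0.0003 0.0005 0.1503] spin -0.001
```

Call:
play_rows(series=[0.045,0,0,0.04,0,0.045,0,0,0.08,0,0.045,0,0,0.115,0,0.045,0,0,0.14,0,0.045,0,0,0.15,0,0.045,0,0,0.15,0,0.025,0,0,0.15,0,0.02,0,0,0.15,0])

```text
time: 2.35
ee_pos: [507.5, -258.3, 76.8]
tool_rot: [0.001, 0.606, 0.795, 0.0]
ft_force: [0.9, 0.1, 0.0]
gripper_width: 28.2
grasp_force: 0.0
```

Call:
play_rows(series=[0.014,0,0,0,0,0.01,0,0,0,0,0.005,0,0,0,0,0.0,0,0,0,0,0,0,0,0,0,0,0,0,0,0])

```text
time: 3.1
ee_pos: [507.2, -258.0, 76.1]
tool_rot: [0.0, 0.606, 0.795, 0.0]
ft_force: [-0.2, 0.6, 5.4]
gripper_width: 11.9
grasp_force: 30.0
```

```bash
python3 -c "
from h import *
to(506.7,-257.5,225,1.839)
p,d=snapshot('side');cv2.imwrite('pics/g1.png',cv2.resize(p[80:240,240:440,::-1],(800,600)))"
```

```text
t 3.1 pos [ 507.2 -258.    76.1] yaw 1.839 tilt [ 0.001 -0.   ] w 11.9 gf 30.0 f [-0.2  0.6  5.4]
shift [ 0.0005 -0.0002 -0.1489] spin -0.0
```

View pics/g1.png

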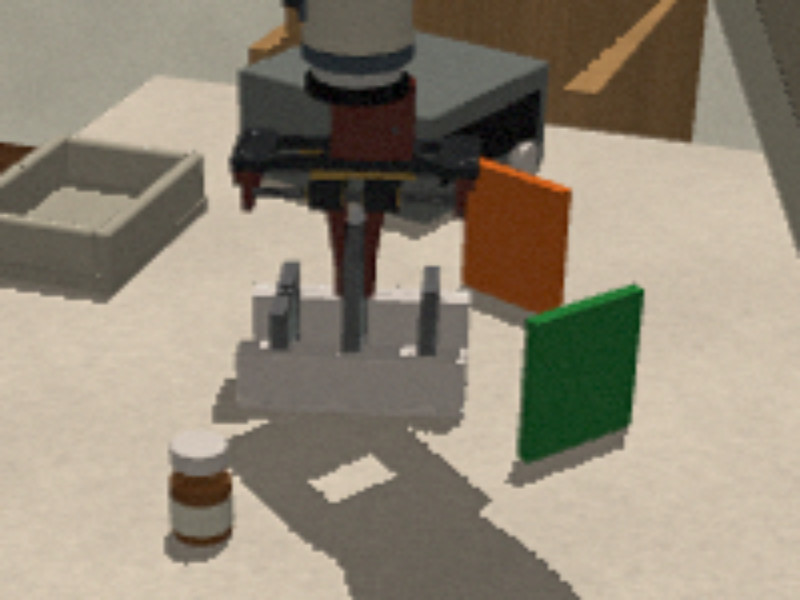

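The fingers hold the tall middle cassette (at (352,270) in the crop) with 30 N on an 11.9 mm opening, and its neighbours are untouched. Now I lift it.

Call:
play_rows(series=[0,0,0,-0.01,0,0,0,0,-0.03,0,0,0,0,-0.055,0,0,0,0,-0.085,0,0,0,0,-0.115,0,0,0,0,-0.14,0,0,0,0,-0.155,0,0,0,0,-0.155,0])

```text
time: 4.15
ee_pos: [507.2, -258.1, 231.5]
tool_rot: [0.001, 0.606, 0.795, 0.0]
ft_force: [0.2, -0.3, -2.8]
gripper_width: 12.0
grasp_force: 30.0
```

```bash
python3 -c "
from h import *
to(488,261.7,230,1.558)"
```

```text
t 4.15 pos [ 507.2 -258.1  231.5] yaw 1.839 tilt [ 0.001 -0.001] w 12.0 gf 30.0 f [ 0.2 -0.3 -2.8]
shift [0.5063 0.1191 0.001 ] spin 0.281
```

Call:
play_rows(series=[0,0.015,0.0035,0,0.01,0,0.045,0.0105,0,0.03,0,0.08,0.019,0,0.05,0,0.115,0.027,0,0.07,0,0.15,0.035,0,0.09,0,0.185,0.0435,0,0.11,0,0.22,0.052,0,0.13,0,0.255,0.06,0,0.15])

```text
time: 5.15
ee_pos: [495.8, 5.8, 229.4]
tool_rot: [-0.001, 0.664, 0.747, -0.001]
ft_force: [1.3, 0.2, -1.8]
gripper_width: 11.9
grasp_force: 30.0
```

```bash
python3 -c "
from h import *
to(488,261.7,230,1.558)"
```

```text
t 5.15 pos [495.8   5.8 229.4] yaw 1.688 tilt [-0.002  0.   ] w 11.9 gf 30.0 f [ 1.3  0.2 -1.8]
shift [ 0.2551  0.0222 -0.0005] spin 0.13
```

Call:
play_rows(series=[0,0.04,0.003,0,0.02,0,0.08,0.007,0,0.04,0,0.12,0.01,0,0.06,0,0.16,0.014,0,0.08,0,0.2,0.017,0,0.1,0,0.235,0.0205,0,0.12,0,0.255,0.0222,0,0.13,0,0.255,0.0222,0,0.13])

```text
time: 6.15
ee_pos: [487.7, 261.0, 229.3]
tool_rot: [-0.0, 0.711, 0.704, -0.001]
ft_force: [-0.5, -0.7, -2.1]
gripper_width: 11.9
grasp_force: 30.0
```

Call:
play_rows(series=[0,0,0,0,0,0,0,0,0,0])

```text
time: 6.4
ee_pos: [488.9, 258.9, 230.4]
tool_rot: [-0.0, 0.712, 0.703, -0.0]
ft_force: [0.6, -0.4, -2.2]
gripper_width: 11.8
grasp_force: 30.0
```

Run:
```python
from h import *
to(488,261.7,95,1.558)
for n in("top","side"):
    p,d=snapshot(n);np.savez(n+"1.npz",p=p,d=d);W=cloud(n,d);Z=W[...,2];p=p.astype(int)
    m=(d>0)&(W[...,0]>440)&(W[...,0]<535)&(W[...,1]>190)&(W[...,1]<330)
    for a,b in((155,282),(190,240),(262,282)):
        k=m&(Z>a)&(Z<b);print(n,a,b,k.sum(),rect(W[k]) if k.sum()>10 else "",np.percentile(Z[k],[0,5,95,100]).round(1))
    g=(d>0)&(Z>45)&(Z<54)&(W[...,0]>430)&(W[...,0]<570)&(p.min(2)>90)
    for lo,hi in((170,230),(290,350)):
        k=g&(W[...,1]>lo)&(W[...,1]<hi);print("guide",k.sum(),np.percentile(W[k][:,1],[2,98]) if k.sum() else "")
    cv2.imwrite(f'pics/{n}1.png',cv2.resize((p[60:260,80:280] if n=="top" else p[120:340,150:350])[:,:,::-1].astype(np.uint8),(500,500)))
a=cv2.imread('pics/top1.png');b=cv2.imread('pics/side1.png');cv2.imwrite('pics/c1.png',cv2.resize(np.hstack([a,b]),(800,400)))
```

```text
t 6.4 pos [488.9 258.9 230.4] yaw 1.558 tilt [-0.001 -0.   ] w 11.8 gf 30.0 f [ 0.6 -0.4 -2.2]
shift [ 0.0028 -0.0009  0.1354] spin 0.0
top 155 282 919 (array([487. , 256.9]), array([33.6, 97.7]), 16.36) [161.1 166.2 281.  281.9]
top 190 240 245 (array([483.8, 237.6]), array([12.6, 61.3]), 10.83) [190.1 194.1 238.7 239.9]
top 262 282 299 (array([494.6, 231. ]), array([33.6, 43.8]), 16.36) [262.1 263.4 281.6 281.9]
guide 296 [191.02934445 204.04806386]
guide 0 
side 155 282 1620 (array([488.6, 261.6]), array([103.2,  35.9]), 74.21) [160.7 167.8 279.9 281.9]
side 190 240 620 (array([483.4, 262.5]), array([106. ,  17.6]), 83.05) [190.  192.8 237.9 240. ]
side 262 282 342 (array([488.7, 262.2]), array([99. , 35.7]), 73.19) [262.1 263.5 281.3 281.9]
guide 205 [192.06101541 209.14039186]
guide 271 [319.00642893 334.03701258]
```

View pics/c1.png

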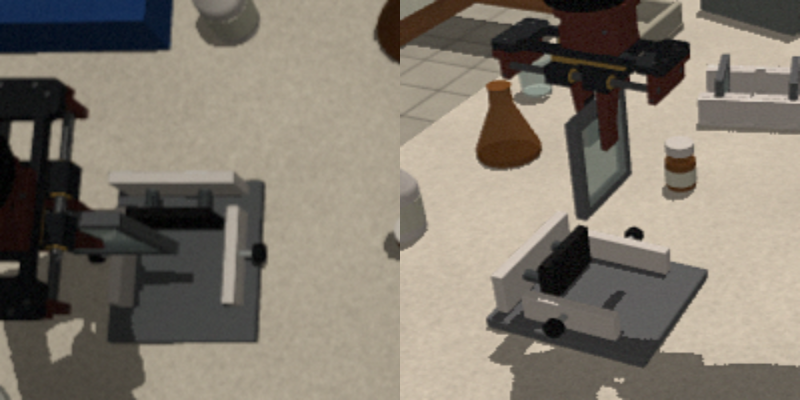

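The crops show the cassette hanging above the stand, between the guides in plan. The fingers contaminate the rectangle fits, so I'll fit the free lower part of the face as a plane.

Run:
```python
from h import *
for n in("top","side"):
    z=np.load(n+"1.npz");d=z["d"];W=cloud(n,d);Z=W[...,2]
    m=(d>0)&(W[...,0]>440)&(W[...,0]<535)&(W[...,1]>190)&(W[...,1]<330)&(Z>158)&(Z<224)
    m=cv2.erode(m.astype(np.uint8),np.ones((3,3)))>0
    P=W[m];
    for _ in range(6):
        c=P.mean(0);nv=np.linalg.svd(P-c)[2][2];r=abs((P-c)@nv);P=P[r<max(2.0,1.5*np.median(r))]
    nv*=np.sign(nv[0]); print(n,len(P),"c",c.round(1),"normal",nv.round(3),"yaw",np.arctan2(nv[1],nv[0]).round(3),"y",np.percentile(P[:,1],[1,99]).round(1))
    # bottom edge and side edges from face points
    m2=(d>0)&(abs((W-c)@nv)<3)&(W[...,1]>190)&(W[...,1]<330)&(Z>140)&(Z<224)
    Q=W[m2];Q=Q[(abs(Q[:,0]-488)<30)]
    b=[(y,Q[(abs(Q[:,1]-y)<5)][:,2].min().round(1)) for y in range(215,310,15) if (abs(Q[:,1]-y)<5).sum()>3];print(b)
    for h in(170,185,200,215):
        k=abs(Q[:,2]-h)<6
        if k.sum()>3: print(h,Q[k][:,1].min().round(1),Q[k][:,1].max().round(1))
```

```text
top 154 c [485.2 243.5 188. ] normal [ 1.    -0.003  0.006] yaw -0.003 y [208.5 298.4]
[(215, np.float64(164.7)), (230, np.float64(164.0)), (245, np.float64(163.9)), (260, np.float64(164.4)), (275, np.float64(163.4)), (290, np.float64(163.9)), (305, np.float64(164.5))]
170 208.4 307.3
185 208.0 298.5
200 208.5 262.3
215 208.5 252.6
side 507 c [485.7 263.5 192.1] normal [ 1.    -0.019 -0.009] yaw -0.019 y [216.2 311. ]
[(215, np.float64(163.2)), (230, np.float64(161.5)), (245, np.float64(162.8)), (260, np.float64(162.2)), (275, np.float64(162.6)), (290, np.float64(160.7)), (305, np.float64(160.9))]
170 210.1 311.7
185 212.2 314.1
200 208.8 313.0
215 214.1 311.7
```

The cassette hangs vertical and square to the stand, and needs about 2 mm more in +y. Lowering it.

Call:
play_rows(series=[0,0.0023,0,0.015,0,0,0.0023,0,0.04,0,0,0.0023,0,0.065,0,0,0.0023,0,0.09,0,0,0.0023,0,0.112,0,0,0.0023,0,0.13,0,0,0.0023,0,0.138,0,0,0.0023,0,0.138,0])

```text
time: 7.5
ee_pos: [489.1, 261.9, 92.2]
tool_rot: [-0.0, 0.711, 0.703, -0.0]
ft_force: [-0.1, 0.4, -1.8]
gripper_width: 11.9
grasp_force: 30.0
```

Call:
play_rows(series=[0,0,0,0.002,0,0,0,0,0.003,0,0,0,0,0.004,0,0,0,0,0.005,0])

```text
time: 8.0
ee_pos: [489.4, 262.0, 87.9]
tool_rot: [0.0, 0.711, 0.703, 0.0]
ft_force: [-0.5, 0.1, -2.5]
gripper_width: 11.6
grasp_force: 30.0
```

Call:
play_rows(series=[0,0,0,0.001,0,0,0,0,0.001,0])

```text
time: 8.25
ee_pos: [489.2, 262.0, 86.6]
tool_rot: [-0.0, 0.711, 0.703, -0.0]
ft_force: [-0.1, -0.1, -2.8]
gripper_width: 11.7
grasp_force: 30.0
```

Call:
play_rows(series=[0,0,0,0.001,0,0,0,0,0.001,0,0,0,0,0.002,0,0,0,0,0.002,0])

```text
time: 8.75
ee_pos: [489.2, 262.0, 84.6]
tool_rot: [-0.0, 0.711, 0.703, -0.0]
ft_force: [0.0, 0.3, -2.7]
gripper_width: 11.7
grasp_force: 30.0
```

Call:
play_rows(series=[0,0,0,0.001,0,0,0,0,0.001,0])

```text
time: 9.0
ee_pos: [489.2, 262.0, 83.6]
tool_rot: [-0.0, 0.711, 0.703, -0.0]
ft_force: [0.8, -0.8, -2.0]
gripper_width: 12.0
grasp_force: 30.0
```

Call:
play_rows(series=[0,0,0,0.001,0,0,0,0,0.001,0])

```text
time: 9.25
ee_pos: [489.4, 262.1, 83.1]
tool_rot: [0.0, 0.711, 0.703, 0.0]
ft_force: [-1.7, 0.2, 4.0]
gripper_width: 11.9
grasp_force: 30.0
```

Seated on the base, with a contact force of about 6 to 7 N. I'll ease it slightly and slide towards the stop.

Call:
play_rows(series=[0,0,0,-0.0003,0,0,0,0.004,-0.0003,0,0,0,0.011,-0.0003,0,0,0,0.018,-0.0003,0,0,0,0.025,-0.0003,0,0,0,0.032,-0.0003,0,0,0,0.037,-0.0003,0,0,0,0.038,-0.0003,0])

```text
time: 10.25
ee_pos: [527.8, 261.6, 83.1]
tool_rot: [0.0, 0.711, 0.703, 0.0]
ft_force: [-2.7, 1.0, 5.3]
gripper_width: 11.8
grasp_force: 30.0
```

Call:
play_rows(series=[0,0,0,0,0,0,0,0,0,0])

```text
time: 10.5
ee_pos: [527.8, 261.6, 83.1]
tool_rot: [0.0, 0.711, 0.703, 0.0]
ft_force: [-0.4, -0.5, 3.9]
gripper_width: 12.6
grasp_force: 30.0
```

Call:
play_rows(series=[0,0,0.002,0,0,0,0,0.004,0,0,0,0,0.005,0,0,0,0,0.005,0,0])

```text
time: 11.0
ee_pos: [531.4, 261.4, 83.1]
tool_rot: [-0.001, 0.711, 0.703, -0.001]
ft_force: [-4.5, -0.2, 7.2]
gripper_width: 11.9
grasp_force: 30.0
```

Call:
play_rows(series=[0,0,0.001,0,0,0,0,0.003,0,0,0,0,0.004,0,0,0,0,0.004,0,0])

```text
time: 11.5
ee_pos: [535.3, 261.4, 83.1]
tool_rot: [-0.001, 0.711, 0.703, -0.001]
ft_force: [-5.7, -0.1, 8.2]
gripper_width: 12.2
grasp_force: 30.0
```

```bash
python3 -c "
from h import *
to(540,261.7,83,1.558)"
```

```text
t 11.5 pos [535.3 261.4  83.1] yaw 1.559 tilt [-0.002 -0.   ] w 12.2 gf 30.0 f [-5.7 -0.1  8.2]
shift [0.0003 0.0047 0.0001] spin 0.001
```

Call:
play_rows(series=[0,0,0,-0.0005,0,0,0,0,-0.0005,0])

```text
time: 11.75
ee_pos: [536.0, 261.4, 83.1]
tool_rot: [-0.0, 0.711, 0.703, -0.0]
ft_force: [-1.5, 0.0, 0.0]
gripper_width: 12.0
grasp_force: 30.0
```

```bash
cat > m.py <<'E'
from h import *
import sys
to(540,261.7,83,1.558)
yw=-0.013;ex=np.array([np.cos(yw),np.sin(yw)]);ey=np.array([-ex[1],ex[0]]);O=np.array([522,261.5])
for n in("top","side"):
    p,d=snapshot(n);np.savez(n+sys.argv[1]+".npz",p=p,d=d);W=cloud(n,d);Z=W[...,2]
    X=(W[...,:2]-O)@ex;Y=(W[...,:2]-O)@ey;v=p.max(2)
    r=lambda a,b,c,e,f,g:(d>0)&(X>a)&(X<b)&(Y>c)&(Y<e)&(Z>f)&(Z<g)
    w=r(50,90,-85,85,64,74)&(p.min(2)>90);print(n,"wall x",np.percentile(X[w],[3,50,97]).round(1) if w.sum() else 0)
    s=r(0,60,-50,50,71,80)&(v<45);print("stop top",s.sum(),np.percentile(X[s],[3,50,97]).round(1) if s.sum() else 0,"y",np.percentile(Y[s],[2,98]).round(1)if s.sum() else 0)
    c=r(-20,50,-54,54,25,78)&(v>=45);P=np.c_[X[c],Y[c],Z[c]]
    for _ in range(6):
        m=P.mean(0);nv=np.linalg.svd(P-m)[2][2];q=abs((P-m)@nv);P=P[q<max(2,1.5*np.median(q))]
    print("cassette back face",len(P),m.round(1),(nv*np.sign(nv[0])).round(3),"y",np.percentile(P[:,1],[1,99]).round(1))
    t=r(-20,50,-54,54,130,140);print("top edge",t.sum(),np.percentile(X[t],[3,50,97]).round(1) if t.sum() else 0,"y",np.percentile(Y[t],[1,99]).round(1) if t.sum() else 0)
E
python3 m.py 2
```

```text
t 11.75 pos [536.  261.4  83.1] yaw 1.559 tilt [-0.001 -0.   ] w 12.0 gf 30.0 f [-1.5  0.   0. ]
shift [0.0004 0.004  0.0001] spin 0.001
top wall x [60.  66.2 73.4]
stop top 20 [ 9.2 29.6 33.1] y [-49.6 -36.1]
cassette back face 58 [ 10.3 -12.2  53. ] [ 1.    -0.004  0.001] y [-34.2  14.3]
top edge 109 [ 9.3 15.3 26.3] y [-50.5   0.8]
side wall x [59.9 66.1 73.9]
stop top 13 [ 9.7 27.9 32.3] y [-47.1  49.8]
cassette back face 345 [10.7  0.4 50.4] [ 1.    -0.013 -0.005] y [-43.4  51.8]
top edge 174 [-3.2 13.9 29.7] y [-6.7 52.3]
```

The face sits at about x = 22 in the stand frame, just touching the stop with about 1.5 N. Pressing on in steps.

Call:
play_rows(series=[0,0,0.001,0,0,0,0,0.0025,0,0,0,0,0.004,0,0,0,0,0.005,0,0,0,0,0.005,0,0,0,0,0.005,0,0])

```text
time: 12.6
ee_pos: [540.8, 261.3, 83.2]
tool_rot: [-0.0, 0.711, 0.703, -0.0]
ft_force: [-4.5, 2.0, -3.3]
gripper_width: 11.8
grasp_force: 30.0
```

```bash
python3 m.py 3
```

```text
t 12.6 pos [540.8 261.3  83.2] yaw 1.559 tilt [-0.001 -0.   ] w 11.8 gf 30.0 f [-4.5  2.  -3.3]
shift [ 0.0004 -0.0008  0.0002] spin 0.001
top wall x [60.1 66.4 73.1]
stop top 22 [14.4 33.3 37.9] y [-49.4 -35.5]
cassette back face 83 [ 15.  -11.4  49.2] [ 1.     0.007 -0.004] y [-33.2  22. ]
top edge 115 [14.1 21.5 31.9] y [-50.9  -2.3]
side wall x [59.1 65.9 73.6]
stop top 11 [13.1 32.3 36.9] y [-47.2  47.9]
cassette back face 316 [15.5  5.7 51.6] [ 1.    -0.013 -0.009] y [-41.6  52.2]
top edge 162 [ 1.2 19.6 33.7] y [-5.7 52.8]
```

Call:
play_rows(series=[0,0,0.001,0.0002,0,0,0,0.0025,0.0004,0,0,0,0.004,0.0004,0,0,0,0.0055,0.0004,0,0,0,0.006,0.0004,0,0,0,0.006,0.0004,0])

```text
time: 13.45
ee_pos: [546.1, 261.2, 83.1]
tool_rot: [-0.001, 0.711, 0.703, -0.001]
ft_force: [-9.2, 0.8, 1.6]
gripper_width: 12.2
grasp_force: 30.0
```

```bash
python3 m.py 4; python3 m.py 5|head -1; python3 m.py 6|head -1
```

```text
t 13.45 pos [546.1 261.2  83.1] yaw 1.559 tilt [-0.002 -0.001] w 12.2 gf 30.0 f [-9.2  0.8  1.6]
shift [ 0.0005 -0.0061  0.0002] spin 0.001
top wall x [60.2 66.2 73.2]
stop top 22 [19.4 36.5 42. ] y [-49.9 -35.7]
cassette back face 80 [ 20.4 -13.6  49.7] [1.    0.016 0.005] y [-39.   21.7]
top edge 107 [19.5 25.6 37.6] y [-51.   -0.5]
side wall x [59.1 66.2 73.2]
stop top 12 [18.6 38.3 41.5] y [-46.7  47.6]
cassette back face 317 [20.6  7.3 52. ] [ 1.    -0.017 -0.018] y [-41.7  51.5]
top edge 174 [ 6.8 24.9 40.7] y [-6.2 50.8]
t 13.55 pos [546.  261.2  83.1] yaw 1.559 tilt [-0.002 -0.001] w 12.2 gf 30.0 f [-9.   2.   1.7]
t 13.65 pos [546.1 261.2  83.2] yaw 1.559 tilt [-0.002 -0.   ] w 12.1 gf 30.0 f [-9.8  1.3  1.8]
```

Force is about 9.3 N and give about 12.5 mm, which agree. I'll check flatness with averaged frames and a look.

```bash
cat > tilt.py <<'E'
from h import *
yw=-0.013;ex=np.array([np.cos(yw),np.sin(yw)]);ey=np.array([-ex[1],ex[0]]);O=np.array([522,261.5])
to(546,261.2,83,1.558)
for n in("side","top"):
    D=[];
    for _ in range(8): p,d=snapshot(n);D.append(d)
    D=np.array(D);d=np.where((D>0).all(0),D.mean(0),0);W=cloud(n,d);Z=W[...,2];X=(W[...,:2]-O)@ex;Y=(W[...,:2]-O)@ey
    c=(d>0)&(X>0)&(X<32)&(Y>-47)&(Y<47)&(Z>20)&(Z<132)&(p.max(2)>=30)
    P=np.c_[X[c],Y[c],Z[c]];x0=np.median(P[P[:,2]<75][:,0]);P=P[abs(P[:,0]-x0)<4]
    for _ in range(6):
        A=np.c_[P[:,1:],np.ones(len(P))];k=np.linalg.lstsq(A,P[:,0],rcond=None)[0];q=abs(P[:,0]-A@k);P=P[q<max(1.2,2.5*np.median(q))]
    print(n,len(P),"dx/dy dx/dz",k[:2].round(4),"x at z=47",round(k[2]+47*k[1],1),"z",np.percentile(P[:,2],[1,99]).round(),"bins",[(h,round(np.median(P[abs(P[:,2]-h)<8][:,0]),1)) for h in(30,50,70,90,110,125) if (abs(P[:,2]-h)<8).sum()>5])
    cv2.imwrite(f'pics/{n}9.png',cv2.resize((p[120:260,80:280] if n=="top" else p[180:320,170:370])[:,:,::-1],(800,560),interpolation=2))
E
python3 tilt.py
```

```text
t 13.75 pos [546.  261.2  83.2] yaw 1.559 tilt [-0.002 -0.001] w 12.2 gf 30.0 f [-8.6  1.7  1.5]
shift [ 0.     -0.      0.0002] spin 0.001
side 723 dx/dy dx/dz [-0.0035 -0.0007] x at z=47 20.5 z [ 21. 130.] bins [(30, np.float64(20.5)), (50, np.float64(20.5)), (70, np.float64(20.6)), (90, np.float64(20.6)), (110, np.float64(20.6)), (125, np.float64(20.0))]
top 241 dx/dy dx/dz [ 0.0013 -0.0005] x at z=47 20.3 z [ 23. 126.] bins [(30, np.float64(20.2)), (50, np.float64(20.3)), (70, np.float64(20.3)), (90, np.float64(20.5)), (110, np.float64(20.5)), (125, np.float64(19.6))]
```

View pics/side9.png

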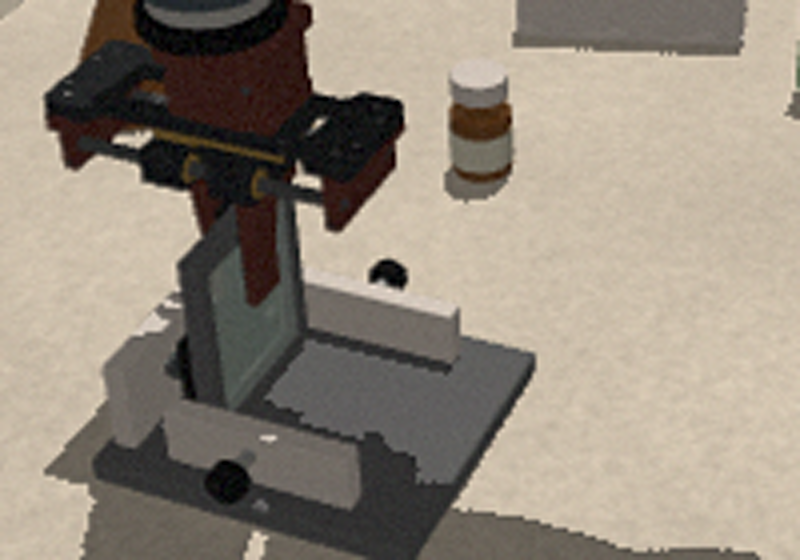

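The cassette (around (240,310)) stands upright between the guides and flat against the stop, still gripped, and the jar at (480,120) is undisturbed. Its give is about 12.4 mm and the push about 9 N, both steady, so I'm handing in.

```bash
python3 -c "
from workcell import *
print(job_done())"
```

```text
the job is handed in; nothing more can be done
None
```

I handed in the job with the tall cassette standing on the stand base between the guides, still gripped and pressed flat against the backstop at about 9 N (about 12.4 mm of give).

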